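# Drain the notched sample slide, label end up

## Robot

A 6-joint arm with a two-finger parallel gripper is mounted at the origin on the work surface. World frame = base frame: x ahead of the robot, y to its left, z up, the work surface at z = 0. Lengths are in m, angles in rad, forces in N, time in s.
With the tool pointing down it reaches from about 0.375 to 0.9 m from the base axis. Payload 3.1 kg.
Tool frame: the origin (TCP) lies between the finger pads, 19 mm behind the fingertips; this is the grasp point; z points along the fingers, y is the line along which they close (so a half turn about z gives the same grasp; the last joint's range is limited). The gripper opens to 87 mm and grips with 3 to 60 N. Pads are 19 mm wide; open, the fingers measure 117 mm over their backs; the gripper's body (75 mm by 190 mm) begins 51 mm behind the grasp point.
Start: joints at [1.133, 0.527, 1.433, -0, 1.181, -0.178], TCP at [0.16, 0.604, 0.241] pointing down, gripper open.
Joint ranges: [-3.08, 3.08], [-0.75, 2.2], [0.22, 2.44], [-1.43, 4.57], [0, 2.65], [-2.85, 2.85]. Speed limits (rad/s): [2.79, 2.79, 3.14, 3.14, 3.14, 3.14].

## Interface

Orientations are given as a unit quaternion [x, y, z, w].
In Python, from rig import robot gives the robot as it stands.
- The arm moves only by the tool move_arm, never from a script. Its argument "commands" is a list of rows, each an object with "hand": the finger opening in cm, from 0 to 8.7; "travel": the shift along the tool's x, y, z in cm, a list of three; "twist": the turn, a rotation vector about the tool's x, y, z in degrees, a list of three. In form: [{"hand": hand, "travel": [dx, dy, dz], "twist": [wx, wy, wz]}, ...]. A call has 1 to 5 rows; each row shifts and turns the commanded pose from where the row before left it, along the tool's axes as they then stand; what a row does not reach is not made up. A row lasts 1/12 s, in which the tool goes at most 41.7 mm and 7.16 degrees, less where a joint would pass 70% of its speed; a pose out of reach is approached as far as the arm can. A call is refused whole if a number of a shift passes 4.17 or a number of a turn 7.16, either way. A call with a gripper value outside its range is refused whole. The fingers move at their own pace and stop on an object; "force" is the grip in N (left out, the last holds). Time passes only in rows, so rows that do not move let the fingers close. It gives the time, the measured TCP pose, the force, the opening and the grip force at its end, in the units of the state.
- robot.get_obs(): the state, without advancing time (a new reading comes with each control period).
- robot.camera(name): name is "scene" or "top" or "wrist"; returns a dict with "frame" (384x512x3 uint8, red, green, blue), "fov_y" (degrees; the focal length in pixels is half the picture's height over the tangent of half this angle, whatever the lens; pixels are square), "cx", "cy" (the principal point, pixels), "extrinsics" (4x4, takes a point from camera to world coordinates); the wrist camera has in their place "T_tool_cam" (4x4, takes a point from camera to tool coordinates, whose origin is the TCP and whose axes are the flange's). Camera axes: x right, y down, z forward; pixel columns grow to the right and rows downward; lengths in m; the calibration is good to about 2 mm. A picture is of the moment at which its call begins: read the wrist's pose just before it. There is no depth.
- robot.hand_in(): hands the job in; it is judged then, once.
The state is a dict: "time": time; "q": joint angles; "joint_velocities": joint speeds; "joint_torque": joint torques, N m; "position": TCP position; "tool_rot": TCP orientation; "ft_force": force on the tool from outside, world axes, zero at the start; "moment": the same for the moment, N m; "grip_width": finger opening in m; "grip_force": force on a finger pad.
Only numpy, scipy, OpenCV 4.12 (cv2) and the standard library are available. Lean on these libraries where they do the work, as an engineer would, in place of code of your own. Each camera call takes 0.05 s, during which the arm holds its last target. There are 200 camera calls.

## Task

One of the three glass slides lying on the little stands has a small notch cut out of one corner, which marks its frosted label end. Take that slide gently by the two long edges of its frosted end (glass: use a light grip, a hard squeeze breaks it), lift it off and hold it over the shallow white drip tray to drain: label end up, tilted about 45 degrees with the label side still facing up, the clear end over the middle of the tray and some 10 cm above it. Finish while still holding it there, and leave the other slides and things on the bench where they are.

Things in the scene. Friction and masses are not known exactly. Their poses are not given: they have to be found in the camera images.
- slide: notched glass slide, 76 mm long (x), 32 wide (y), 6 thick, 35 g, lying loose, centred on a stand, any yaw. Origin: centre of its underside. +z: label side, up at the start. +x: towards the frosted label end (x from 12 to 38 mm). The 8 x 8 mm notch cuts the +x +y corner; the other corners are square. Breaks if the two pads together press over 120 N (60 N each): grip with 20 to 30 N
- stand_a: fixed black stand carrying one of the three slides: round top 26 mm across, 40 mm above the bench, foot 38 mm across and 6 mm high; both ends of the slide overhang freely. Origin: centre of its underside; which stand carries which slide varies
- stand_b: fixed black stand carrying one of the three slides: round top 26 mm across, 40 mm above the bench, foot 38 mm across and 6 mm high; both ends of the slide overhang freely. Origin: centre of its underside; which stand carries which slide varies
- stand_c: fixed black stand carrying one of the three slides: round top 26 mm across, 40 mm above the bench, foot 38 mm across and 6 mm high; both ends of the slide overhang freely. Origin: centre of its underside; which stand carries which slide varies
- slide_frosted_end (a point): middle of the frosted end of the slide, where to grip it across its 32 mm width: 25 mm from the slide's centre towards the notch, at mid thickness
- slide_clear_end (a point): middle of the clear (unfrosted, unnotched) end edge of the slide, 38 mm from its centre, at mid thickness; the drops run off here
- tray: shallow white plastic drip tray, open on top, 150 (x) x 130 (y) x 18 mm high, walls 4 mm, fixed to the bench, on the left or right of the stands. Origin: centre of its underside
- blank_a: plain glass slide without notch or frosted end, 76 x 32 x 6 mm, four square corners, lying flat on another stand, any yaw; leave it where it is. Origin: centre of its underside, x along its length
- blank_b: plain glass slide without notch or frosted end, 76 x 32 x 6 mm, four square corners, lying flat on another stand, any yaw; leave it where it is. Origin: centre of its underside, x along its length
- jar: empty glass jar, 60 mm across, 70 high, upright beyond the stands. Origin: centre of its underside
- food_cup: small yellow cup, 44 mm across, 35 high, beyond the stands. Origin: centre of its underside
- pen: black pen, 140 x 10 x 10 mm, lying between the robot and the stands. Origin: its middle, underside
- syringe: feeding syringe, 120 mm long, 18 mm wide, lying between the robot and the stands. Origin: middle of its barrel, underside
- basket: blue slatted basket, 160 x 130 x 50 mm, fixed to the bench, on the side of the stands where the tray is not. Origin: centre of its underside
Not all that is in view belongs to the job. What is shaped like the slide but green or purple is not meant.

How it is judged:
On the way:
1. the notched slide is lifted clear of its stand, between the fingers at its frosted end (height (world z) of slide above 0.065 m and contact force between the fingers and slide above 1 N and x of the grasp point in the frame of slide above 0.008 m), for 0.2 s.
At the end, for the whole second after the job is handed in: Fingers hold the notched slide by its frosted end (TCP over 8 mm from its centre that way), still, its length rising 28 to 61 degrees to the frosted end, label side up (normal within 66 degrees of vertical); clear end within 45 mm of the tray's middle from above, 50 to 180 mm above its underside (contact force between the fingers and slide above 1 N and x of the grasp point in the frame of slide above 0.008 m and angle between slide's own x axis and vertical between 0.5 and 1.08 rad and angle between slide's own z axis and vertical below 1.15 rad and horizontal distance between slide_clear_end and tray below 0.045 m and z of slide_clear_end in the frame of tray between 0.05 and 0.18 m and linear speed of slide below 0.03 m/s and angular speed of slide below 0.2 rad/s); the arm keeps its last pose, push and grip.
It fails at once if the slide is squeezed by the fingers with more than 120 N in all (contact force between the fingers and slide above 120 N).
It fails at once if another slide moves more than 20 mm, the jar or cup more than 30 mm, the pen or syringe more than 40 mm (distance of any of blank_a, blank_b from where it was at the start of the episode above 0.02 m or distance of any of jar, food_cup from where it was at the start of the episode above 0.03 m or distance of any of pen, syringe from where it was at the start of the episode above 0.04 m).
It also fails if it takes over 32 s, if anything falls off the work surface, if the arm or the gripper's body presses on something with over 40 N, if the wrist force passes 120 N, or if a joint passes its speed limit or range.

## Working session

There is one attempt and no reset: what is moved stays moved. The work goes in short steps, Python scripts to look and compute and a tool call to move; the robot and the scene stay as the last step left them, time stands still between calls to the robot, and variables do not carry over. Pictures are saved under pics/ and viewed, at most 10 in all, crops included, and the job is handed in when it is done.

Besides the shell and the picture viewer there is one more tool, called after "Request:" as name(argument=value, ...), one argument or row to a line, values as JSON. move_arm: Moves the arm, as the interface text tells. Its arguments: {"type":"object","properties":{"commands":{"type":"array"},"force":{"type":"number"}},"required":["commands"]}

```bash
mkdir -p pics; ls; python3 - <<'E'
from rig import robot
import cv2,numpy as np,pickle
d={}
o=robot.get_obs();print(o)
for n in("top","scene"):
    c=robot.camera(n);d[n]=c;cv2.imwrite(f"pics/{n}0.png",c["frame"][:,:,::-1])
    print(n,c["fov_y"],c["cx"],c["cy"],np.round(c["extrinsics"],3).tolist(), [k for k in c])
pickle.dump(d,open("d.pkl","wb"))
E
```

```text
pics
{'time': 0.0, 'q': array([ 1.13349991e+00,  5.28431785e-01,  1.43389064e+00, -2.34344418e-05,
        1.18139072e+00, -1.78469908e-01]), 'joint_velocities': array([ 0.00086546, -0.00181346, -0.00058831, -0.00102412, -0.00032002,
       -0.00162084]), 'joint_torque': array([-1.32309215e-03, -4.40044749e+01, -1.76591331e+01,  6.29846100e-02,
        5.83865948e-02, -1.59044484e-04]), 'position': array([0.15963068, 0.60356111, 0.24029642]), 'tool_rot': array([ 1.29047829e-01,  9.91637804e-01, -1.01367114e-03, -3.10972456e-04]), 'ft_force': array([0.42841424, 0.22876189, 0.29246438]), 'moment': array([-0.00380502, -0.03000406,  0.00094547]), 'grip_force': 0.0, 'grip_width': 0.08686769697501776}
top 51.90658468352781 254.8624226353607 197.82817278742903 [[-0.017, -0.993, 0.118, 0.458], [-1.0, 0.018, 0.008, 0.012], [-0.011, -0.118, -0.993, 1.009], [0.0, 0.0, 0.0, 1.0]] ['frame', 'fov_y', 'cx', 'cy', 'extrinsics']
scene 53.41888548704175 260.8777744903904 198.0530477332086 [[-0.053, 0.574, -0.817, 1.271], [0.999, 0.039, -0.038, 0.046], [0.01, -0.818, -0.575, 0.527], [0.0, 0.0, 0.0, 1.0]] ['frame', 'fov_y', 'cx', 'cy', 'extrinsics']
```

View pics/top0.png

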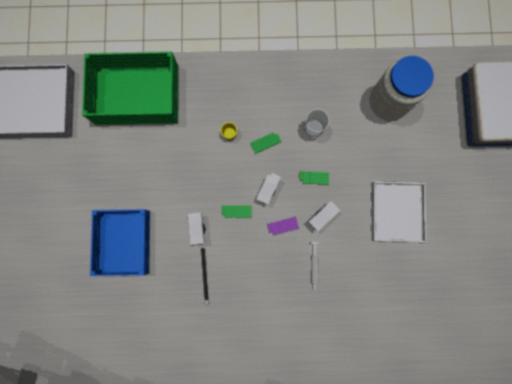

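View pics/scene0.png

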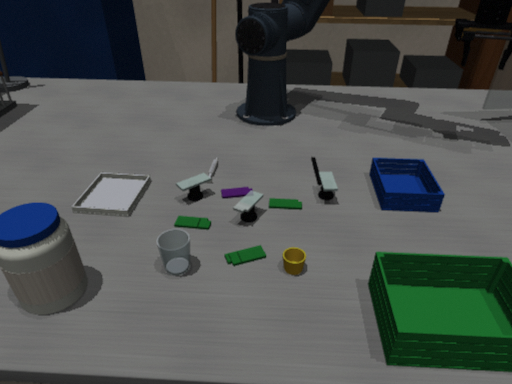

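Top view: the candidates for the notched slide are the white slides at (269,189), (196,228) and (324,216). The green ones at (237,212), (265,143), (315,178) and the purple one at (283,226) are decoys lying on the bench. The tray is at (399,212). A close crop of the three candidates should show the notch.

```bash
python3 - <<'E'
import cv2,numpy as np,pickle
d=pickle.load(open("d.pkl","rb"))
def cr(n,u,v):
    f=d[n]["frame"][v-24:v+24,u-24:u+24,::-1]
    f=cv2.normalize(f.astype(np.float32),None,0,255,cv2.NORM_MINMAX).astype(np.uint8)
    return cv2.resize(f,(260,260),interpolation=cv2.INTER_CUBIC)
a=np.hstack([cr("top",*p) for p in((196,228),(269,189),(324,216))])
b=np.hstack([cr("scene",*p) for p in((327,182),(249,204),(195,182))])
cv2.imwrite("pics/crop.png",np.vstack([a,b]))
E
```

```text
(no output)
```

View pics/crop.png

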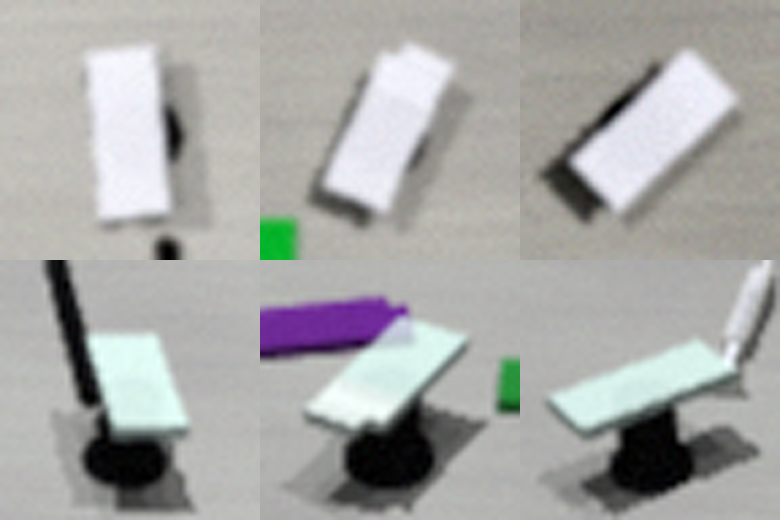

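The middle slide at top pixel (269,189) has the notch, at its far-left corner. The other two have four square corners. The frosted end points away from the robot and slightly to the right. Next I measure it.

```bash
cat > h.py <<'E'
import cv2,numpy as np
from scipy.spatial.transform import Rotation as R
def ray(c,uv,z,E=None):
    E=c["extrinsics"] if E is None else E
    f=c["frame"].shape[0]/2/np.tan(np.radians(c["fov_y"])/2)
    uv=np.atleast_2d(np.asarray(uv,float))
    d=np.c_[(uv[:,0]-c["cx"])/f,(uv[:,1]-c["cy"])/f,np.ones(len(uv))]@E[:3,:3].T
    return (E[:3,3]+d*((z-E[2,3])/d[:,2])[:,None])[:,:2]
def blob(m,u,v,r):
    k=np.zeros_like(m);k[v-r:v+r,u-r:u+r]=m[v-r:v+r,u-r:u+r]
    cs,_=cv2.findContours(k,cv2.RETR_EXTERNAL,cv2.CHAIN_APPROX_NONE)
    return max(cs,key=cv2.contourArea)
def rect(P):  # world mm min-area rectangle: centre (m), size (mm), long-axis yaw (deg)
    (c,s,_)=r=cv2.minAreaRect((P*1000).astype(np.float32)); b=cv2.boxPoints(r)
    e=[b[1]-b[0],b[2]-b[1]]; e=max(e,key=np.linalg.norm)
    return np.array(c)/1000,np.sort(s),np.degrees(np.arctan2(e[1],e[0]))
def go(o,p,q):   # remaining shift (cm, tool axes) and turn (deg, tool axes)
    T=R.from_quat(o["tool_rot"]); 
    return T.inv().apply(np.array(p)-o["position"])*100,np.degrees((T.inv()*R.from_matrix(q)).as_rotvec())
def pose(yaw,tilt): # slide x heads to yaw (deg), raised by tilt; tool x=-slide x, z=-slide z
    y,t=np.radians([yaw,tilt]); h=np.array([np.cos(y),np.sin(y),0]);k=np.array([0,0,1.])
    x=np.cos(t)*h+np.sin(t)*k; n=-np.sin(t)*h+np.cos(t)*k
    return np.c_[-x,np.cross(n,x),-n]
E
python3 - <<'E'
from h import *
import pickle
from rig import robot
d=pickle.load(open("d.pkl","rb"))
c=d["top"];g=c["frame"].min(2);print(g[189,269],g[205,290],g[212,399])
m=cv2.threshold(g,185,255,0)[1]
for n,u,v in(("notched",269,189),("blankL",196,228),("blankR",324,216)):
    b=blob(m,u,v,22);print(n,len(b),rect(ray(c,b.reshape(-1,2),.046)))
hs=cv2.threshold(g,185,255,0)[1]
b=blob(hs,399,212,40);print("tray",b.reshape(-1,2).min(0),b.reshape(-1,2).max(0),rect(ray(c,b.reshape(-1,2),.01)))
c=d["scene"];s=c["frame"].astype(int); g=s.min(2);print("scene",s[204,249],s[215,280],s[193,110])
m=cv2.threshold(c["frame"].min(2),185,255,0)[1]
for u,v,r,z in((249,204,18,.046),(113,193,45,.01)):
    b=blob(m,u,v,r);print(rect(ray(c,b.reshape(-1,2),z)))
E
```

```text
169 143 177Traceback (most recent call last):
  File "<stdin>", line 8, in <module>
  File "h.py", line 12, in blob
    return max(cs,key=cv2.contourArea)
ValueError: max() iterable argument is empty
```

```bash
python3 - <<'E'
from h import *
import pickle
d=pickle.load(open("d.pkl","rb"))
def run(n,u,v,r,z,lab):
    c=d[n];g=c["frame"].min(2)
    t=(float(np.median(g[v-2:v+3,u-2:u+3]))+float(np.median(g[v-r:v+r,u-r:u+r][g[v-r:v+r,u-r:u+r]>110])))/2 if lab!="tray" else 160
    m=cv2.threshold(g,t,255,0)[1];b=blob(m,u,v,r);print(n,lab,round(t),rect(ray(c,b.reshape(-1,2),z)))
run("top",269,189,20,.046,"notched");run("top",196,228,20,.046,"bL");run("top",324,216,20,.046,"bR");run("top",399,212,40,.01,"tray")
run("scene",249,204,18,.046,"notched");run("scene",113,193,45,.01,"tray")
E
```

```text
top notched 154 (array([ 0.59920569, -0.01293952]), array([32.32326889, 75.44246674]), np.float32(-26.579128))
top bL 155 (array([0.50188132, 0.16781613]), array([30.31121635, 74.62545776]), np.float32(4.946745))
top bR 154 (array([ 0.52571002, -0.14884766]), array([30.8568573 , 75.06197357]), np.float32(-46.541653))
top tray 160 (array([ 0.53288708, -0.34040613]), array([114.08829498, 140.76637268]), np.float32(-3.0151682))
scene notched 126 (array([ 0.59675806, -0.01371112]), array([30.2954464 , 73.59370422]), np.float32(-26.365232))Traceback (most recent call last):
  File "<stdin>", line 9, in <module>
  File "<stdin>", line 7, in run
  File "h.py", line 12, in blob
    return max(cs,key=cv2.contourArea)
ValueError: max() iterable argument is empty
```

```bash
python3 - <<'E'
from h import *
from rig import robot
o=robot.get_obs()
a,b=go(o,[.6177,-.0228,.17],pose(-26.5,0));print(a,b,a/20)
E
```

```text
[-60.31384933 -48.82085014   7.10994263] [-1.13040182e-01 -8.55000852e-03  1.16730446e+01] [-3.01569247 -2.44104251  0.35549713]
```

Request:
move_arm(
  commands=[
    {"hand": 8.7, "travel": [-3.0, -2.44, 0.35], "twist": [0, 0, 0]},
    {"hand": 8.7, "travel": [-3.0, -2.44, 0.35], "twist": [0, 0, 0]},
    {"hand": 8.7, "travel": [-3.0, -2.44, 0.35], "twist": [0, 0, 0]},
    {"hand": 8.7, "travel": [-3.0, -2.44, 0.35], "twist": [0, 0, 0]},
    {"hand": 8.7, "travel": [-3.0, -2.44, 0.35], "twist": [0, 0, 0]},
  ],
  force=25,
)

```text
time: 0.52
position: [0.274, 0.4462, 0.2233]
tool_rot: [0.129, 0.992, -0.0, -0.0]
ft_force: [0.6, 0.3, -0.1]
grip_width: 0.087
grip_force: 0.0
```

Request:
move_arm(
  commands=[
    {"hand": 8.7, "travel": [-3.0, -2.44, 0.35], "twist": [0, 0, 0]},
    {"hand": 8.7, "travel": [-3.0, -2.44, 0.35], "twist": [0, 0, 0]},
    {"hand": 8.7, "travel": [-3.0, -2.44, 0.35], "twist": [0, 0, 0]},
    {"hand": 8.7, "travel": [-3.0, -2.44, 0.35], "twist": [0, 0, 0]},
    {"hand": 8.7, "travel": [-3.0, -2.44, 0.35], "twist": [0, 0, 0]},
  ],
)

```text
time: 0.93
position: [0.388, 0.2898, 0.2059]
tool_rot: [0.129, 0.992, -0.0, -0.0]
ft_force: [1.3, 0.7, -0.0]
grip_width: 0.0871
grip_force: 0.0
```

Request:
move_arm(
  commands=[
    {"hand": 8.7, "travel": [-3.0, -2.44, 0.35], "twist": [0, 0, 0]},
    {"hand": 8.7, "travel": [-3.0, -2.44, 0.35], "twist": [0, 0, 0]},
    {"hand": 8.7, "travel": [-3.0, -2.44, 0.35], "twist": [0, 0, 0]},
    {"hand": 8.7, "travel": [-3.0, -2.44, 0.35], "twist": [0, 0, 0]},
    {"hand": 8.7, "travel": [-3.0, -2.44, 0.35], "twist": [0, 0, 0]},
  ],
)

```text
time: 1.35
position: [0.5018, 0.1334, 0.1883]
tool_rot: [0.129, 0.992, -0.0, -0.0]
ft_force: [0.4, 0.2, 0.4]
grip_width: 0.0873
grip_force: 0.0
```

Request:
move_arm(
  commands=[
    {"hand": 8.7, "travel": [-3.0, -2.44, 0.35], "twist": [0, 0, 0]},
    {"hand": 8.7, "travel": [-3.0, -2.44, 0.35], "twist": [0, 0, 0]},
    {"hand": 8.7, "travel": [-3.0, -2.44, 0.35], "twist": [0, 0, 0]},
    {"hand": 8.7, "travel": [-3.0, -2.44, 0.35], "twist": [0, 0, 5.8]},
    {"hand": 8.7, "travel": [0, 0, 0], "twist": [0, 0, 5.8]},
  ],
)

```text
time: 1.77
position: [0.5976, 0.0036, 0.1742]
tool_rot: [0.233, 0.972, -0.001, 0.003]
ft_force: [1.2, 0.5, 1.0]
grip_width: 0.087
grip_force: 0.0
```

```bash
python3 - <<'E'
from h import *
from rig import robot
o=robot.get_obs()
a,b=go(o,[.6177,-.0228,.17],pose(-26.5,0));print(o["time"],o["position"],o["q"],a,b)
o=robot.get_obs();c=robot.camera("wrist");cv2.imwrite("pics/w1.png",c["frame"][:,:,::-1])
import pickle;pickle.dump((o,c),open("w.pkl","wb"));print(c["fov_y"],c["T_tool_cam"].round(3).tolist())
E
```

```text
1.7667 [0.59756514 0.00357253 0.17418701] [-0.17976368  0.57107386  1.57166237 -0.00267433  0.99237722 -1.27785838] [-2.98838821 -1.43556147  0.43959014] [-0.01789661  0.39245904 -0.50045169]
70.29391035734129 [[-0.001, -0.957, -0.291, 0.081], [1.0, -0.001, -0.0, 0.001], [0.0, -0.291, 0.957, -0.143], [0.0, 0.0, 0.0, 1.0]]
```

View pics/w1.png

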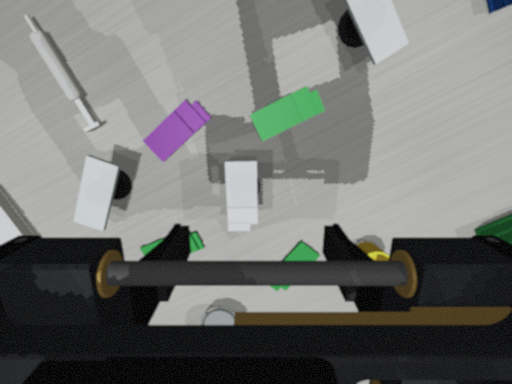

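The wrist view shows the slide at (240,195), aligned with the fingers, with its notched end (y≈230) nearest the gripper. I refine its pose from this view.

```bash
python3 - <<'E'
from h import *
import pickle
from rig import robot
o,c=pickle.load(open("w.pkl","rb"))
T=np.eye(4);T[:3,:3]=R.from_quat(o["tool_rot"]).as_matrix();T[:3,3]=o["position"];E=T@c["T_tool_cam"]
g=c["frame"].min(2);print(g[190,240],g[222,240],g[190,290],g[190,215])
for t in(150,165,180):
    m=cv2.threshold(g,t,255,0)[1];b=blob(m,240,195,38);print(t,rect(ray(c,b.reshape(-1,2),.046,E)))
o=robot.get_obs()
a,b=go(o,[.6177,-.0228,.10],pose(-26.5,0));print(o["position"],a,b)
E
```

```text
201 198 169 168
150 (array([ 0.59625598, -0.01476311]), array([77.87796783, 81.47267151]), np.float32(62.971115))
165 (array([ 0.59625732, -0.0147638 ]), array([77.87491608, 81.47267151]), np.float32(62.971115))
180 (array([ 0.59744958, -0.01222304]), array([32.36006165, 75.69552612]), np.float32(-26.982464))
[0.59471062 0.00649517 0.17400519] [-3.36994097 -1.55761422  7.40622758] [ 0.0088895   0.10128837 -0.67174769]
```

Request:
move_arm(
  commands=[
    {"hand": 8.7, "travel": [-1.7, -0.8, 1.5], "twist": [0, 0, -0.4]},
    {"hand": 8.7, "travel": [-1.7, -0.8, 1.5], "twist": [0, 0, 0]},
    {"hand": 8.7, "travel": [0, 0, 2.2], "twist": [0, 0, 0]},
    {"hand": 8.7, "travel": [0, 0, 2.2], "twist": [0, 0, 0]},
    {"hand": 8.7, "travel": [0, 0, 0], "twist": [0, 0, 0]},
  ],
)

```text
time: 2.23
position: [0.6118, -0.018, 0.0964]
tool_rot: [0.224, 0.975, 0.0, -0.005]
ft_force: [-0.9, 0.3, -0.2]
grip_width: 0.0869
grip_force: 0.0
```

Request:
move_arm(
  commands=[
    {"hand": 8.7, "travel": [0, 0, 0], "twist": [0, 0, 0]},
    {"hand": 8.7, "travel": [0, 0, 0], "twist": [0, 0, 0]},
    {"hand": 8.7, "travel": [0, 0, 0], "twist": [0, 0, 0]},
  ],
)

```text
time: 2.48
position: [0.6165, -0.0189, 0.1023]
tool_rot: [0.225, 0.974, 0.0, 0.001]
ft_force: [0.9, 0.8, 0.5]
grip_width: 0.0871
grip_force: 0.0
```

```bash
python3 - <<'E'
from h import *
from rig import robot
import pickle
o=robot.get_obs();c=robot.camera("wrist");cv2.imwrite("pics/w2.png",c["frame"][:,:,::-1])
a,b=go(o,[.6177,-.0224,.043],pose(-26.7,0));print(o["position"],a,b)
T=np.eye(4);T[:3,:3]=R.from_quat(o["tool_rot"]).as_matrix();T[:3,3]=o["position"];E=T@c["T_tool_cam"]
f=192/np.tan(np.radians(c["fov_y"])/2)
p=np.linalg.inv(E)@[.5975,-.0122,.046,1];uv=(p[:2]/p[2]*f+[c["cx"],c["cy"]]).round().astype(int);print(uv)
pickle.dump((o,c,E),open("w.pkl","wb"))
g=c["frame"].min(2)
for t in(175,185):
    m=cv2.threshold(g,t,255,0)[1];b=blob(m,uv[0],uv[1],80);print(t,rect(ray(c,b.reshape(-1,2),.046,E)))
E
```

```text
[ 0.61647327 -0.01885849  0.10228798] [-0.25114481 -0.26855761  5.92924273] [0.03763433 0.1364031  0.74810157]
[251 194]
175 (array([0.61556488, 0.00248065]), array([83.0076828 , 95.61479187]), np.float32(-29.241291))
185 (array([ 0.59723425, -0.01228056]), array([32.7283783 , 76.36772156]), np.float32(-26.006083))
```

View pics/w2.png

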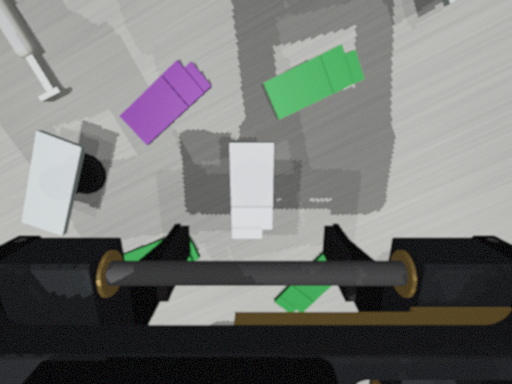

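The slide shows at (251,190) between the fingers, square to them, with the notch at (268,233). The three estimates agree, so I descend and close.

Request:
move_arm(
  commands=[
    {"hand": 8.7, "travel": [-0.2, -0.25, 1.2], "twist": [0, 0, 0.3]},
    {"hand": 8.7, "travel": [0, 0, 1.5], "twist": [0, 0, 0]},
    {"hand": 8.7, "travel": [0, 0, 1.5], "twist": [0, 0, 0]},
    {"hand": 8.7, "travel": [0, 0, 1.1], "twist": [0, 0, 0]},
    {"hand": 8.7, "travel": [0, 0, 0.6], "twist": [0, 0, 0]},
  ],
)

```text
time: 2.95
position: [0.6156, -0.0223, 0.0402]
tool_rot: [0.228, 0.974, -0.0, -0.001]
ft_force: [-0.9, 0.5, -0.4]
grip_width: 0.087
grip_force: 0.0
```

Request:
move_arm(
  commands=[
    {"hand": 8.7, "travel": [0, 0, 0], "twist": [0, 0, 0]},
    {"hand": 8.7, "travel": [0, 0, 0], "twist": [0, 0, 0]},
    {"hand": 8.7, "travel": [0, 0, 0], "twist": [0, 0, 0]},
    {"hand": 8.7, "travel": [0, 0, 0], "twist": [0, 0, 0]},
  ],
)

```text
time: 3.28
position: [0.6171, -0.0225, 0.0426]
tool_rot: [0.228, 0.974, 0.0, 0.001]
ft_force: [-0.1, 1.2, -0.3]
grip_width: 0.0871
grip_force: 0.0
```

```bash
python3 - <<'E'
from h import *
from rig import robot
o=robot.get_obs()
print(go(o,[.6170,-.0221,.043],pose(-26.3,0)),o["position"],o["q"])
E
```

```text
(array([ 0.0251386 ,  0.03241924, -0.04310842]), array([ 0.02356886,  0.09639028, -0.02835087])) [ 0.61708225 -0.02250222  0.04256921] [-2.17189262e-01  7.85748895e-01  1.58514973e+00 -5.65385265e-06
  7.68962140e-01 -1.32846512e+00]
```

Request:
move_arm(
  commands=[
    {"hand": 6.5, "travel": [0, 0, 0], "twist": [0, 0, 0]},
    {"hand": 5.0, "travel": [0, 0, 0], "twist": [0, 0, 0]},
    {"hand": 4.2, "travel": [0, 0, 0], "twist": [0, 0, 0]},
    {"hand": 3.7, "travel": [0, 0, 0], "twist": [0, 0, 0]},
    {"hand": 3.7, "travel": [0, 0, 0], "twist": [0, 0, 0]},
  ],
  force=25,
)

```text
time: 3.7
position: [0.6165, -0.0224, 0.0419]
tool_rot: [0.228, 0.974, -0.0, 0.0]
ft_force: [0.2, 0.5, 0.7]
grip_width: 0.0616
grip_force: 0.0
```

Request:
move_arm(
  commands=[
    {"hand": 3.7, "travel": [0, 0, 0], "twist": [0, 0, 0]},
    {"hand": 3.4, "travel": [0, 0, 0], "twist": [0, 0, 0]},
    {"hand": 3.1, "travel": [0, 0, 0], "twist": [0, 0, 0]},
    {"hand": 2.8, "travel": [0, 0, 0], "twist": [0, 0, 0]},
    {"hand": 2.5, "travel": [0, 0, 0], "twist": [0, 0, 0]},
  ],
)

```text
time: 4.12
position: [0.6164, -0.0224, 0.0417]
tool_rot: [0.228, 0.974, -0.0, -0.0]
ft_force: [0.1, -0.4, -0.2]
grip_width: 0.0315
grip_force: 25.0
```

Request:
move_arm(
  commands=[
    {"hand": 2.5, "travel": [0, 0, 0], "twist": [0, 0, 0]},
    {"hand": 2.5, "travel": [0, 0, 0], "twist": [0, 0, 0]},
    {"hand": 2.5, "travel": [0, 0, 0], "twist": [0, 0, 0]},
  ],
)

```text
time: 4.37
position: [0.6164, -0.0224, 0.0417]
tool_rot: [0.228, 0.974, -0.0, -0.0]
ft_force: [-0.1, 0.4, 0.3]
grip_width: 0.0315
grip_force: 25.0
```

Gripped at 31.5 mm with 25 N. I lift it and check.

Request:
move_arm(
  commands=[
    {"hand": 2.5, "travel": [0, 0, -0.5], "twist": [0, 0, 0]},
    {"hand": 2.5, "travel": [0, 0, -1], "twist": [0, 0, 0]},
    {"hand": 2.5, "travel": [0, 0, -1.5], "twist": [0, 0, 0]},
    {"hand": 2.5, "travel": [0, 0, -2], "twist": [0, 0, 0]},
    {"hand": 2.5, "travel": [0, 0, -2], "twist": [0, 0, 0]},
  ],
)

```text
time: 4.78
position: [0.6162, -0.0223, 0.1129]
tool_rot: [0.228, 0.974, 0.0, -0.0]
ft_force: [0.0, -0.4, -0.2]
grip_width: 0.0313
grip_force: 25.0
```

Request:
move_arm(
  commands=[
    {"hand": 2.5, "travel": [0, 0, -2], "twist": [0, 0, 0]},
    {"hand": 2.5, "travel": [0, 0, -2], "twist": [0, 0, 0]},
    {"hand": 2.5, "travel": [0, 0, -2], "twist": [0, 0, 0]},
    {"hand": 2.5, "travel": [0, 0, -1], "twist": [0, 0, 0]},
    {"hand": 2.5, "travel": [0, 0, 0], "twist": [0, 0, 0]},
  ],
)

```text
time: 5.2
position: [0.6182, -0.0227, 0.1852]
tool_rot: [0.228, 0.974, 0.0, 0.003]
ft_force: [1.4, -0.1, -0.8]
grip_width: 0.0316
grip_force: 25.0
```

```bash
python3 - <<'E'
from h import *
from rig import robot
o=robot.get_obs();c=robot.camera("wrist");cv2.imwrite("pics/w3.png",c["frame"][:,:,::-1])
tr=np.array([.533,-.340]);
for yaw in(-40,-55):
    y=np.radians(yaw);L=.038+.022;h=np.array([np.cos(y),np.sin(y)])
    p=np.r_[tr+L*np.cos(np.pi/4)*h,.10+L*np.sin(np.pi/4)];print(yaw,p)
    a,b=go(o,[p[0],p[1],.19],pose(yaw,0));print(o["position"],o["q"].round(3),a,b)
E
```

```text
-40 [ 0.56550051 -0.36727117  0.14242641]
[ 0.61820603 -0.02267153  0.18523242] [-0.217  0.582  1.508  0.     1.045 -1.328] [-10.56011596 -33.22295645  -0.46286301] [ 0.13728014  0.35693711 13.67607587]
-55 [ 0.55733479 -0.37475368  0.14242641]
[ 0.61820603 -0.02267153  0.18523242] [-0.217  0.582  1.508  0.     1.045 -1.328] [-10.16004221 -34.25571635  -0.46713252] [ 0.18417822  0.33869176 28.67601965]
```

View pics/w3.png

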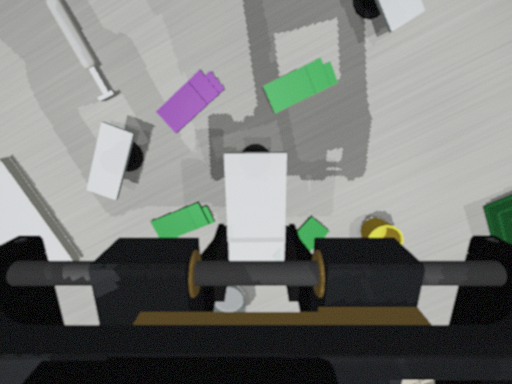

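The slide is held squarely at its frosted end and the stand below it is empty. Next I carry it to the tray.

Request:
move_arm(
  commands=[
    {"hand": 2.5, "travel": [-0.4, -1.3, 0], "twist": [0, 0, 0]},
    {"hand": 2.5, "travel": [-0.8, -2.6, 0], "twist": [0, 0, 0]},
    {"hand": 2.5, "travel": [-0.9, -2.8, 0], "twist": [0, 0, 0]},
    {"hand": 2.5, "travel": [-0.9, -2.8, 0], "twist": [0, 0, 0]},
    {"hand": 2.5, "travel": [-0.9, -2.8, 0], "twist": [0, 0, 0]},
  ],
)

```text
time: 5.67
position: [0.5952, -0.1515, 0.1798]
tool_rot: [0.228, 0.974, 0.0, -0.002]
ft_force: [-0.1, 0.5, 0.0]
grip_width: 0.0312
grip_force: 25.0
```

Request:
move_arm(
  commands=[
    {"hand": 2.5, "travel": [-0.9, -2.8, 0], "twist": [0, 0, 0]},
    {"hand": 2.5, "travel": [-0.9, -2.8, 0], "twist": [0, 0, 0]},
    {"hand": 2.5, "travel": [-0.9, -2.8, 0], "twist": [0, 0, 0]},
    {"hand": 2.5, "travel": [-0.9, -2.8, 0], "twist": [0, 0, 0]},
    {"hand": 2.5, "travel": [-0.9, -2.8, 0], "twist": [0, 0, 0]},
  ],
)

```text
time: 6.08
position: [0.5731, -0.2971, 0.1796]
tool_rot: [0.228, 0.974, 0.001, -0.002]
ft_force: [-0.8, 0.8, -1.5]
grip_width: 0.0316
grip_force: 25.0
```

Request:
move_arm(
  commands=[
    {"hand": 2.5, "travel": [-0.9, -2.8, 0], "twist": [0, 0, 0]},
    {"hand": 2.5, "travel": [-0.6, -2.0, 0], "twist": [0, 0, 4]},
    {"hand": 2.5, "travel": [0, 0, 0], "twist": [0, 0, 7]},
    {"hand": 2.5, "travel": [0, 0, 0], "twist": [0, 0, 6.5]},
    {"hand": 2.5, "travel": [0, 0, 0], "twist": [0, 0, 0]},
  ],
)

```text
time: 6.5
position: [0.5654, -0.3459, 0.1794]
tool_rot: [0.375, 0.927, 0.001, -0.002]
ft_force: [-0.1, 1.2, -1.2]
grip_width: 0.0312
grip_force: 25.0
```

```bash
python3 - <<'E'
from h import *
from rig import robot
o=robot.get_obs()
print(o["position"],o["q"].round(3),o["grip_force"]);y=np.radians(-44)
print(go(o,[.533+.0424*np.cos(y),-.340+.0424*np.sin(y),.145],pose(-44,0)),go(o,[.5635,-.3695,.15],pose(-44,45))[1])
E
```

```text
[ 0.56535521 -0.34593983  0.17941751] [-0.717  0.648  1.385 -0.     1.113 -1.519] 25.008151624861057
(array([-1.51550338, -1.81752922,  3.43639882]), array([-0.02794851, -0.2371009 , -0.0417856 ])) [-4.29177599e-02 -4.52370980e+01 -2.86477152e-02]
```

Request:
move_arm(
  commands=[
    {"hand": 2.5, "travel": [-0.8, -0.9, 0], "twist": [0, 0, 0]},
    {"hand": 2.5, "travel": [-0.7, -0.9, 0], "twist": [0, -3, 0]},
    {"hand": 2.5, "travel": [0, 0, 0], "twist": [0, -6, 0]},
    {"hand": 2.5, "travel": [0, 0, 0], "twist": [0, -6, 0]},
    {"hand": 2.5, "travel": [0, 0, 0], "twist": [0, -6, 0]},
  ],
)

```text
time: 6.92
position: [0.5655, -0.3697, 0.182]
tool_rot: [0.365, 0.912, -0.07, 0.171]
ft_force: [-0.6, -0.9, -2.2]
grip_width: 0.0314
grip_force: 25.0
```

Request:
move_arm(
  commands=[
    {"hand": 2.5, "travel": [0, 0, 0], "twist": [0, -6, 0]},
    {"hand": 2.5, "travel": [0, 0, 0], "twist": [0, -6, 0]},
    {"hand": 2.5, "travel": [0, 0, 0], "twist": [0, -6, 0]},
    {"hand": 2.5, "travel": [0, 0, 0], "twist": [0, -6, 0]},
    {"hand": 2.5, "travel": [0, 0, 0], "twist": [0, 0, 0]},
  ],
)

```text
time: 7.33
position: [0.5603, -0.3785, 0.1851]
tool_rot: [0.352, 0.874, -0.132, 0.306]
ft_force: [0.1, 0.1, 0.7]
grip_width: 0.0313
grip_force: 25.0
```

Request:
move_arm(
  commands=[
    {"hand": 2.5, "travel": [0, 0, 0], "twist": [0, 0, 0]},
    {"hand": 2.5, "travel": [0, 0, 0], "twist": [0, 0, 0]},
    {"hand": 2.5, "travel": [0, 0, 0], "twist": [0, 0, 0]},
  ],
)

```text
time: 7.58
position: [0.5628, -0.3799, 0.1873]
tool_rot: [0.354, 0.873, -0.132, 0.309]
ft_force: [-0.1, -0.8, 0.4]
grip_width: 0.0313
grip_force: 25.0
```

```bash
python3 - <<'E'
from h import *
from rig import robot
o=robot.get_obs()
print(o["position"],o["q"].round(3),o["grip_force"]);y=np.radians(-44)
print(go(o,[.533+.0424*np.cos(y),-.340+.0424*np.sin(y),.145],pose(-44,45)))
E
```

```text
[ 0.56277426 -0.37985694  0.18725859] [-0.746  0.552  1.845 -0.433  0.066 -1.124] 25.00537001149496
(array([3.1904208 , 0.84490772, 2.8377465 ]), array([-0.78287605, -5.76454452,  0.16416857]))
```

The wrist is near its limit (q5≈0.07) at about 39° of tilt. I settle a little off that, at about 36°, and somewhat lower. Both stay well inside the limits.

```bash
python3 - <<'E'
from h import *
from rig import robot
o=robot.get_obs();t=36
for yaw in(-43,):
    y=np.radians(yaw);L=.06*np.cos(np.radians(t))
    print(go(o,[.533+L*np.cos(y),-.340+L*np.sin(y),.162],pose(yaw,t)))
E
```

```text
(array([1.63990888, 0.91344275, 1.90790443]), array([-1.40356837,  3.22913502, -0.68999381]))
```

Request:
move_arm(
  commands=[
    {"hand": 2.5, "travel": [0, 0, 0], "twist": [-0.7, 1.6, -0.3]},
    {"hand": 2.5, "travel": [0, 0, 0], "twist": [-0.7, 1.6, -0.3]},
    {"hand": 2.5, "travel": [0.5, 0.3, 0.6], "twist": [0, 0, 0]},
    {"hand": 2.5, "travel": [0.5, 0.3, 0.6], "twist": [0, 0, 0]},
    {"hand": 2.5, "travel": [0.5, 0.3, 0.6], "twist": [0, 0, 0]},
  ],
)

```text
time: 8.0
position: [0.5671, -0.3735, 0.1637]
tool_rot: [0.352, 0.88, -0.122, 0.294]
ft_force: [-0.5, 0.8, -1.1]
grip_width: 0.0316
grip_force: 25.0
```

Request:
move_arm(
  commands=[
    {"hand": 2.5, "travel": [0, 0, 0], "twist": [0, 0, 0]},
    {"hand": 2.5, "travel": [0, 0, 0], "twist": [0, 0, 0]},
    {"hand": 2.5, "travel": [0, 0, 0], "twist": [0, 0, 0]},
    {"hand": 2.5, "travel": [0, 0, 0], "twist": [0, 0, 0]},
    {"hand": 2.5, "travel": [0, 0, 0], "twist": [0, 0, 0]},
  ],
)

```text
time: 8.42
position: [0.5666, -0.3733, 0.1639]
tool_rot: [0.352, 0.88, -0.122, 0.294]
ft_force: [0.2, 0.0, -0.4]
grip_width: 0.0316
grip_force: 25.0
```

```bash
python3 - <<'E'
from h import *
from rig import robot
for i in range(2):
    o=robot.get_obs();c=robot.camera(("wrist","scene")[i]);cv2.imwrite(f"pics/f{i}.png",c["frame"][:,:,::-1])
T=R.from_quat(o["tool_rot"]).as_matrix();x=-T[:,0]
ce=o["position"]-.06*x;print(o["q"].round(3),o["joint_velocities"].round(4),o["position"],"tilt",np.degrees(np.arcsin(x[2])),"clear end",ce,ce[:2]-[.533,-.34],o["grip_force"],o["time"])
E
```

```text
[-0.738  0.589  1.837 -0.297  0.072 -1.259] [ 0.0009  0.0032  0.0033 -0.0064 -0.0013  0.0055] [ 0.56648536 -0.37325059  0.16382379] tilt 37.076210478883596 clear end [ 0.53171063 -0.34035287  0.12765118] [-0.00128937 -0.00035287] 25.007930926949484 8.4667
```

View pics/f1.png

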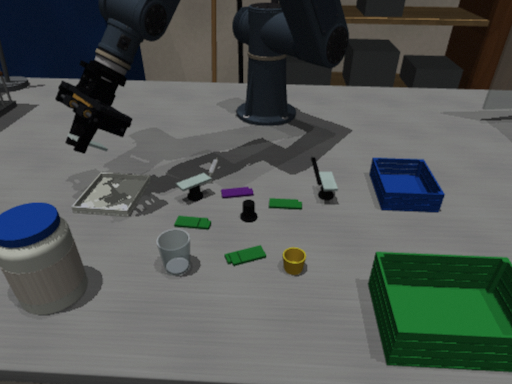

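View pics/f0.png

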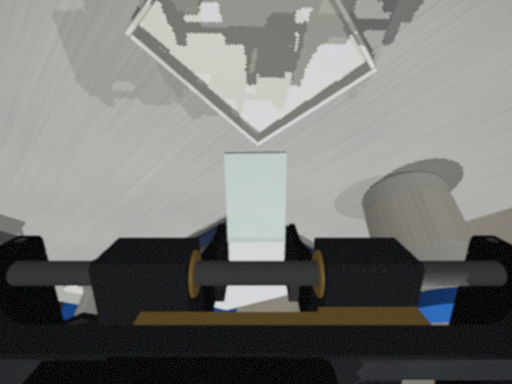

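The scene view shows the slide at (85,142), tilted above the tray at (113,193). The other slides and the loose items are where they were. The wrist view shows the slide still held squarely at its frosted end, clear end at (256,153). By the arm's pose, the clear end is about 1 mm from the tray's middle and 128 mm up, with a 37° tilt and no motion. I hand it in.

```bash
python3 -c "
from rig import robot
print(robot.hand_in())"
```

```text
the job is handed in; nothing more can be done
None
```

I handed the job in with the notched slide held by its frosted end over the tray's middle, label side up, at 25 N; it is tilted about 37° rather than 45° and its clear end is about 13 cm up rather than 10 cm, because the wrist neared its joint limit, but both are within the judged ranges, and no verdict came back.

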